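# Clamp the pinion shaft in the V-blocks: home, snug, plus an eighth

## Task

Push the pinion shaft along its V-blocks until its end is fully home against the end stop. Then turn the clamp's wing knob clockwise until the screw bites on the shaft and the resistance jumps, and give it one eighth of a turn more, no further: too tight bruises the bearing seat. Leave the shaft home against the stop, let go of the knob, and do not shift the other things on the bench.

Things in the scene. Friction and masses are not known exactly. Their poses are not given: they have to be found in the camera images.
- fixture: Bolted-down fixture: dark plate 116 x 250 x 15 mm with two bright steel V-blocks (36 mm long, 60 mm wide, tops at 60 mm) centred at y = +52 and -47 mm, an upright end stop (50 mm wide, top at 73 mm) at its +y end, and an 84 mm wide stirrup with clamp screw and wing knob over the V-block at +52. Origin on the bench; y runs along the V-blocks towards the stop, z up; the shaft axis is at x = 0.
- stop_face (a point): point on the end stop's inner face (normal to the fixture's y) where the shaft's end lands: x = 0, y = +98 mm, height 57.6 mm above the bench, the height of the shaft's axis.
- shaft: steel pinion shaft, about 0.7 kg, lying loose in the V-blocks: journal 22 mm in diameter, 175 mm long, then a toothed pinion 43 mm in diameter, 22 mm wide, then a stub 14 mm in diameter, 18 mm long. Origin: centre of the plain inner end face, which has to meet the stop; the shaft runs from there along its -y. It starts 12 to 30 mm short of the stop and slides with 4 to 9 N.
- shaft_outer (a point): centre of the flat outer end of the stub, 215 mm from the inner end, on the shaft's axis: a place to push on.
- knob_grip (a point): centre of the black wing bar of the clamp knob, on the screw's vertical axis, 137 to 138.5 mm above the bench at the start. The bar is 58 mm long along this point's x, 14 mm thick along its y, 25 mm high (12.5 mm above and below this point). Below it only a 20 mm neck; the stirrup's boss lies 18 mm under the bar. Clockwise from above tightens; the knob sinks 0.64 mm per rad.
- screw_tip: domed brass nose of the clamp screw, 18 mm in diameter, origin at its underside, 0.3 to 1.7 mm above the journal at the start. It bites 0.8 to 3 rad of knob turn from the start, differing each time. Running free the torque is within 0.05 N m of zero; at the bite it jumps to 0.35 N m while turning (0.22 at rest), then climbs 0.25 per rad. The knob gives 0.05 rad, and stays where it is left.
- bearing: bystander: steel ring 52 mm in outer diameter, 15 mm high, lying on the bench beside the fixture; origin under its centre.
- spanner: bystander: steel spanner 170 mm long lying on the bench beside the fixture.
- tin: bystander: round green tin 70 mm in diameter and 70 mm high with a steel lid, standing beside the fixture; origin under its centre.
Mind the look-alikes: they are no part of the job. Of the things like the shaft, leave any that is turquoise; of the rest the smaller one is meant.

How it is judged:
By the outcome, as a careful person would: the job done as asked, in the order asked, and still so for the second after the job is handed in, with the robot touching nothing.
It also fails if it takes over 70 s, if anything falls off the work surface, if the arm or the gripper's body presses on something with over 40 N, if the wrist force passes 120 N, or if a joint passes its speed limit or range.

## Robot

A 6-joint arm with a two-finger parallel gripper is mounted at the origin on the work surface. World frame = base frame: x ahead of the robot, y to its left, z up, the work surface at z = 0. Lengths are in m, angles in rad, forces in N, time in s.
With the tool pointing down it reaches from about 0.35 to 0.875 m from the base axis. Payload 4.2 kg.
Tool frame: the origin (TCP) lies where the fingers leave the gripper's body, on its centre line; the fingertips stand 73 mm ahead of it and the grasp point (between the pads) lies 54 mm ahead of it; z points along the fingers, y is the line along which they close (so a half turn about z gives the same grasp; the last joint's range is limited). The gripper opens to 85 mm and grips with 20 to 120 N. Pads are 22 mm wide; open, the fingers measure 114 mm over their backs; the gripper's body (76 mm by 85 mm) begins 54 mm behind the grasp point. The pads swing forward as they close: fully open they stand 13 mm farther back than shut.
Start: joints at [-0.971, 0.385, 0.008, 0, -1.194, -0.259], TCP at [0.209, -0.589, 0.304] pointing down, gripper open.
Joint ranges: [-3.14, 3.14], [-1.21, 2.06], [-1.07, 1.41], [-3.16, 2.05], [-2.99, -0.16], [-3.1, 3.1]. Speed limits (rad/s): [2.79, 2.79, 3.14, 3.14, 3.14, 3.14].

## Interface

Orientations are given as [roll, pitch, yaw] about the fixed x, y, z axes, in that order (R = Rz(yaw) Ry(pitch) Rx(roll)).
In Python, from bench import bot gives the robot as it stands.
- The arm moves only by the shell command python3 -m crank 'ROWS' [FORCE]. ROWS is JSON, a list of rows, each a list of 5 numbers: the shift along the tool's x, y, z in mm, then the turn about the tool's z in degrees, then the opening, from 0 (shut) to 1 (fully open). A call has exactly 5 rows; each row is the pose to reach, as a shift and turn from the pose commanded when the call began, along the tool's axes at that moment; what a row does not reach only later rows make up. A row lasts 1/8 s, in which the tool goes at most 62.5 mm and 10.7 degrees, less where a joint would pass 70% of its speed; a pose out of reach is approached as far as the arm can. A call with a gripper value outside its range is refused whole. The fingers move at their own pace and stop on an object; FORCE is the grip in N (left out, the last holds). Time passes only in rows, so rows that repeat a pose let the fingers close, or fill a call up. It gives the time, the measured TCP pose, the force, the opening and the grip force at its end, in the units of the state.
- bot.read_state(): the state, without advancing time (a new reading comes with each control period).
- bot.snapshot(name): name is "side" or "top" or "wrist"; returns a dict with "frame" (480x640x3 uint8, red, green, blue), "K" (3x3 intrinsics, pixels), "R" (3x3) and "t" (3): a world point X has camera coordinates R X + t. Camera axes: x right, y down, z forward; pixel columns grow to the right and rows downward; lengths in m; the calibration is good to about 2 mm. A picture is of the moment at which its call begins. There is no depth.
- bot.close_job(): hands the job in; it is judged then, once.
The state is a dict: "time_s": time; "joint_positions": joint angles; "joint_velocities": joint speeds; "joint_efforts": joint torques, N m; "tool_pos": TCP position; "orientation": TCP orientation; "contact_force": force on the tool from outside, world axes, zero at the start; "ft_torque": the same for the moment, N m; "finger_gap": finger opening in m; "gripper_force": force on a finger pad.
Only numpy, scipy, OpenCV 4.12 (cv2) and the standard library are available. Lean on these libraries where they do the work, as an engineer would, in place of code of your own. Each camera call takes 0.05 s, during which the arm holds its last target. There are 200 camera calls.

## Working session

There is one attempt and no reset: what is moved stays moved. The work goes in short steps, Python scripts to look and compute and a shell command to move; the robot and the scene stay as the last step left them, time stands still between calls to the robot, and variables do not carry over. Pictures are saved under pics/ and viewed, at most 10 in all, crops included, and the job is handed in when it is done.

```bash
mkdir -p pics; cat > h.py <<'E'
import numpy as np, cv2
from bench import bot
def save(cam,name,crop=None,scale=1):
    s=bot.snapshot(cam); f=s["frame"][:,:,::-1].copy()
    np.savez('pics/'+name+'.npz',K=s["K"],R=s["R"],t=s["t"],f=f)
    if crop: x0,y0,x1,y1=crop; f=f[y0:y1,x0:x1]
    cv2.imwrite('pics/'+name+'.png',cv2.resize(f,None,fx=scale,fy=scale,interpolation=cv2.INTER_CUBIC))
def P(n):
    d=np.load('pics/'+n+'.npz'); return d['K'],d['R'],d['t']
def tri(obs): # [(name,u,v),...]
    A=[];b=[]
    for n,u,v in obs:
        K,R,t=P(n); M=K@np.c_[R,t]
        for r in (u*M[2]-M[0], v*M[2]-M[1]): r=r/np.linalg.norm(r[:3]); A.append(r[:3]);b.append(-r[3])
    x,res,_,_=np.linalg.lstsq(np.array(A),np.array(b),rcond=None); return x,res
def plane(n,u,v,z):
    K,R,t=P(n); d=R.T@np.linalg.inv(K)@[u,v,1]; c=-R.T@t; return c+d*(z-c[2])/d[2]
def proj(n,X):
    K,R,t=P(n); p=K@(R@np.array(X)+t); return p[:2]/p[2]
E
python3 - <<'E'
from h import *
for c in("top","side"): save(c,c+"0")
print(bot.read_state())
for c in("top0","side0"): K,R,t=P(c); print(K[0,0],-R.T@t,R.tolist())
a=cv2.imread('pics/top0.png');b=cv2.imread('pics/side0.png')
E
```

```text
{'time_s': 0.1, 'joint_positions': array([-9.71394470e-01,  3.85500930e-01,  6.77325030e-03, -4.28289183e-04,
       -1.19396775e+00, -2.58635096e-01]), 'joint_velocities': array([ 0.00064408, -0.00084536,  0.00381352,  0.00184336, -0.00021324,
        0.00063904]), 'joint_efforts': array([-3.39385415e-04, -3.93319952e+01,  1.88929296e+01,  4.19797227e+00,
       -2.57839194e-03,  3.15853796e-06]), 'tool_pos': array([ 0.20880522, -0.58870155,  0.30292318]), 'orientation': array([ 3.13965491e+00, -1.01021940e-04, -2.80098377e+00]), 'contact_force': array([ 0.49532227, -0.35023583, -0.32005518]), 'ft_torque': array([ 0.00956248,  0.01086153, -0.00185527]), 'gripper_force': 0.0, 'finger_gap': 0.0854257797307433}
501.9895362938769 [0.37398768 0.21143257 1.22143703] [[-0.010427044876373269, -0.999605936071658, 0.026062411735112208], [-0.9841279349317966, 0.0056410593296595, -0.17737075896696394], [0.17715384393804062, -0.027498200303723123, -0.9837989451905468]]
472.1661630396659 [ 0.31945281 -0.30181128  0.77739186] [[0.8853236613541066, -0.4649251279985818, -0.0068293485824909355], [-0.359210585231134, -0.6745453086423998, -0.6449468055944114], [0.29524527109585536, 0.5734398416085437, -0.764196949713556]]
```

View pics/top0.png

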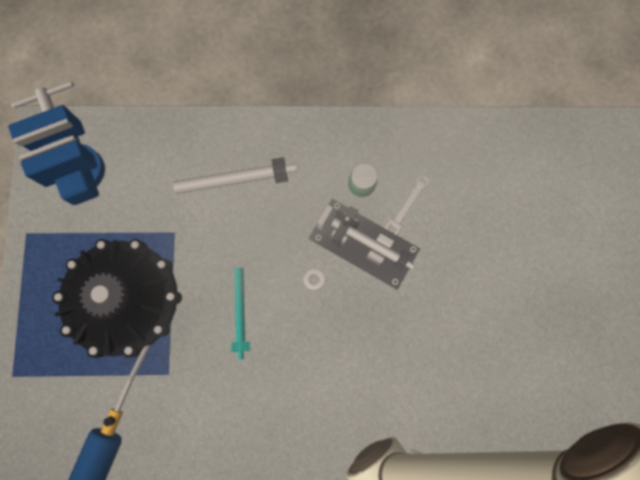

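View pics/side0.png

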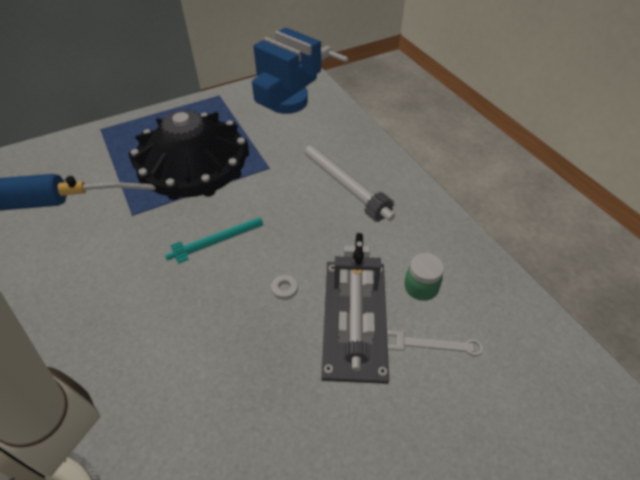

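The top view shows the fixture at about (365,243), with the stop at its upper-left end and the stub at (410,265). In the side view the knob is at (359,245) and the stub end at (356,365). The turquoise shaft and the large steel one are decoys. I'll enlarge both views.

```bash
python3 - <<'E'
from h import *
a=cv2.imread('pics/top0.png')[190:300,300:430]; b=cv2.imread('pics/side0.png')[225:385,310:400]
a=cv2.resize(a,None,fx=3.4,fy=3.4,interpolation=cv2.INTER_CUBIC); b=cv2.resize(b,None,fx=3.7,fy=3.7,interpolation=cv2.INTER_CUBIC)
o=np.zeros((600,800,3),np.uint8); o[:a.shape[0],:a.shape[1]]=a; o[:b.shape[0],450:450+b.shape[1]]=b[:600,:350]
cv2.imwrite('pics/c0.png',o); print(a.shape,b.shape)
E
```

```text
(374, 442, 3) (592, 333, 3)
```

View pics/c0.png

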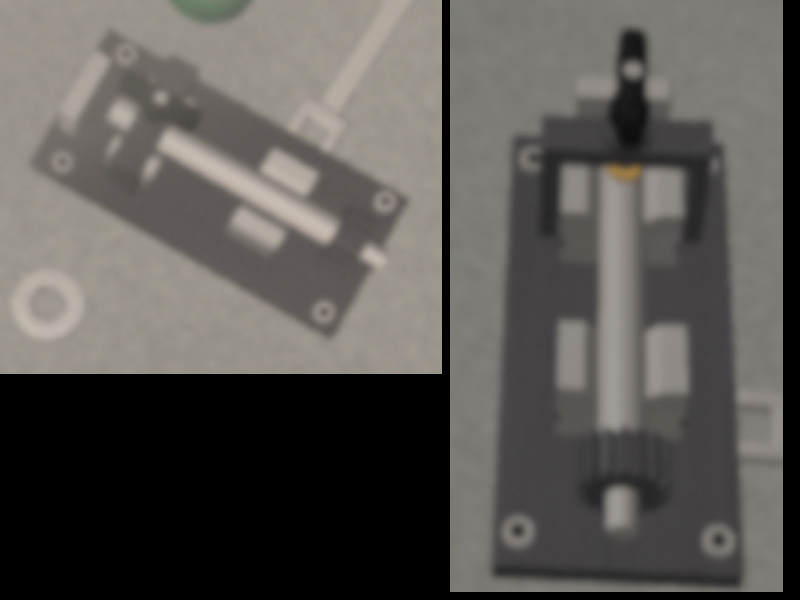

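The crop shows the plate corners clearly. The white dot on the knob is at crop (161,98) in the top view and (632,70) in the side view, and the stub end is at (378,262) and (620,528). Next I'll triangulate these.

```bash
cat >> h.py <<'E'
T=lambda u,v:("top0",300+u/3.4-.5+.5/3.4,190+v/3.4-.5+.5/3.4)
S=lambda u,v:("side0",310+(u-450)/3.7-.5+.5/3.7,225+v/3.7-.5+.5/3.7)
E
python3 - <<'E'
from h import *
np.set_printoptions(precision=4,suppress=True)
loc=np.array([[-58,125],[58,125],[58,-125],[-58,-125]])/1000. # x=y cross z ; y to stop
# looking from above with y up, x right: top img stop upper-left
tc=[(30,162),(110,30),(408,200),(335,338)]; sc=[(514,137),(722,146),(741,580),(494,572)]
for nm,F,cs in(("top",T,tc),("side",S,sc)):
    W=np.array([plane(*F(*c),.015)[:2] for c in cs]); 
    lc=loc; wc=W.mean(0); H=lc.T@(W-wc); U,s,V=np.linalg.svd(H); Rm=(V.T@U.T); print(nm,W.tolist(),wc,np.degrees(np.arctan2(Rm[1,0],Rm[0,0])),np.linalg.det(Rm),s.sum()/ (lc**2).sum())
print("knob",tri([T(161,98),S(632,70)]))
print("stub",tri([T(380,262),S(620,530)]))
# knob bar ends top
print([plane(*T(*p),.150) for p in((120,78),(202,124))])
E
```

```text
top [[0.6026620381924295, 0.21105630545105392], [0.7004445430204492, 0.1521101813353047], [0.5733034653140658, -0.061024845126663646], [0.4744212368064679, -0.004487915962205324]] [0.5877 0.0744] -30.720622847699502 0.9999999999999998 0.9953211235986077
side [[0.6005052902798962, 0.2089557635273374], [0.6977959495925321, 0.15021830013916154], [0.5713801648335115, -0.062389476027080365], [0.47389526159791884, -0.006519154050525222]] [0.5859 0.0726] -30.56627936527162 0.999999999999999 0.9909184275229411
knob (array([0.618 , 0.1267, 0.1507]), array([0.]))
stub (array([ 0.5236, -0.0307,  0.0547]), array([0.]))
[array([0.6319, 0.1527, 0.15  ]), array([0.6013, 0.1004, 0.15  ])]
```

```bash
cat >> h.py <<'E'
def to(x,y,z,yawdeg=None):
    s=bot.read_state(); p=s['tool_pos']; o=s['orientation']
    from scipy.spatial.transform import Rotation as Ro
    R=Ro.from_euler('xyz',o).as_matrix(); d=R.T@(np.array([x,y,z])-p)*1000
    print('shift',d.round(1),'turn',None if yawdeg is None else round(np.degrees(o[2])-yawdeg,2))
def st():
    s=bot.read_state(); print(round(s['time_s'],2),'p',s['tool_pos'].round(4),'rpy',np.degrees(s['orientation']).round(2),'F',s['contact_force'].round(2),'M',s['ft_torque'].round(3),'j',s['joint_positions'].round(2),'gap',round(s['finger_gap'],4),'g',round(s['gripper_force'],1))
E
python3 -c "
from h import *
to(.53,.0,.38,59.4)"
```

```text
shift [-499.4  447.7  -76.3] turn -219.88
```

```bash
python3 -m crank '[[-40,36,-15,-10,1],[-80,72,-30,-20,1],[-120,108,-45,-30,1],[-160,144,-60,-40,1],[-200,180,-76,-50,1]]'; python3 -c "
from h import *
st();to(.53,.0,.38,59.4)"
```

```text
time_s: 0.72
tool_pos: [0.3376, -0.3508, 0.38]
orientation: [3.141, 0.0, -1.923]
contact_force: [1.1, 0.2, 0.6]
finger_gap: 0.0851
gripper_force: 0.0
0.72 p [ 0.3376 -0.3508  0.38  ] rpy [ 1.7996e+02  2.0000e-02 -1.1015e+02] F [1.08 0.22 0.6 ] M [-0.073 -0.124  0.011] j [-0.47  0.1  -0.19 -0.   -1.29  0.12] gap 0.0851 g 0.0
shift [-3.956e+02 -5.970e+01  1.000e-01] turn -169.55
```

```bash
python3 -m crank '[[-50,-7,0,-10.5,1],[-100,-15,0,-21,1],[-150,-22,0,-31.5,1],[-200,-30,0,-42,1],[-250,-37,0,-52,1]]'>/dev/null; python3 -c "
from h import *
to(.53,.0,.38,59.4)"
```

```text
shift [ -73.  -128.1   -0.3] turn -117.53
```

```bash
python3 -m crank '[[-15,-26,0,-10.5,1],[-30,-52,0,-21,1],[-45,-78,0,-31.5,1],[-60,-104,0,-42,1],[-73,-128,0,-52,1]]'>/dev/null; python3 -m crank '[[0,0,0,-10.5,1],[0,0,0,-21,1],[0,0,0,-31.5,1],[0,0,0,-42,1],[0,0,0,-52,1]]'>/dev/null; python3 -m crank '[[0,0,0,-7,0],[0,0,0,-13.5,0],[0,0,0,-13.5,0],[0,0,0,-13.5,0],[0,0,0,-13.5,0]]' 60; python3 -c "
from h import *
st();save('wrist','w1')"
```

```text
time_s: 3.22
tool_pos: [0.5303, -0.0021, 0.3798]
orientation: [-3.141, 0.0, 1.029]
contact_force: [0.6, 0.2, 0.0]
finger_gap: 0.0002
gripper_force: 0.0
3.23 p [ 0.5303 -0.0021  0.3798] rpy [-1.7999e+02  1.0000e-02  5.8970e+01] F [0.6  0.25 0.  ] M [-0.016 -0.006  0.019] j [ 0.3   0.18 -0.09 -0.   -1.3   2.3 ] gap 0.0002 g 0.0
```

View pics/w1.png

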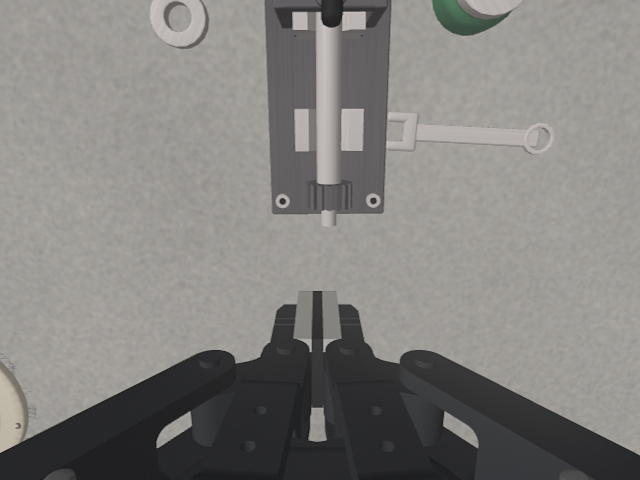

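The wrist view shows the shaft from (328,30) to the stub end at (329,226), and the knob at the top edge at (332,10). The closed fingertips are at (318,292).

```bash
python3 - <<'E'
from h import *
np.set_printoptions(precision=4,suppress=True)
K,R,t=P('w1'); print('cam',-R.T@t, 'axis z',R[2])
a=plane('w1',329,225.5,.0576);b=plane('w1',328,60,.0686)
print(a,b,np.degrees(np.arctan2(*(b-a)[[1,0]])))
print(tri([('w1',329,225.5),S(620,530)]),tri([('w1',329,225.5),T(380,262)]))
l=plane('w1',274,213,.015);r=plane('w1',384,213,.015);print(l,r,np.degrees(np.arctan2(*(r-l)[[1,0]])))
# staging: 35 mm behind stub end
f=np.array([np.cos(np.radians(59.4)),np.sin(np.radians(59.4))])
to(*(a[:2]-.040*f),.118,59.4)
E
```

```text
cam [0.565  0.0578 0.45  ] axis z [-0.1423 -0.2361 -0.9612]
[ 0.5226 -0.0344  0.0576] [0.5949 0.09   0.0686] 59.84081010637004
(array([ 0.5225, -0.0334,  0.061 ]), array([0.])) (array([ 0.5228, -0.0314,  0.0615]), array([0.]))
[ 0.476  -0.0036  0.015 ] [ 0.5736 -0.0623  0.015 ] -31.04427750049027
shift [-71.7  10.4 261.9] turn -0.42
```

```bash
python3 -m crank '[[-36,5,30,0,0],[-72,10.5,70,0,0],[-72,10.5,130,0,0],[-72,10.5,190,0,0],[-72,10.5,250,0,0]]'>/dev/null; python3 -m crank '[[0,0,12,-0.4,0],[0,0,12,-0.4,0],[8,0,12,-0.4,0],[16,0,12,-0.4,0],[20,0,12,-0.4,0]]'; python3 -c "
from h import *
st();save('wrist','w2')"
```

```text
time_s: 4.53
tool_pos: [0.5136, -0.0513, 0.1192]
orientation: [3.139, -0.002, 1.038]
contact_force: [0.5, 0.8, -0.1]
finger_gap: 0.0002
gripper_force: 0.0
4.53 p [ 0.5136 -0.0513  0.1192] rpy [ 1.7987e+02 -1.1000e-01  5.9470e+01] F [ 0.54  0.83 -0.09] M [0.006 0.041 0.022] j [ 0.22  0.42 -0.49  0.   -0.66  2.39] gap 0.0002 g 0.0
```

View pics/w2.png

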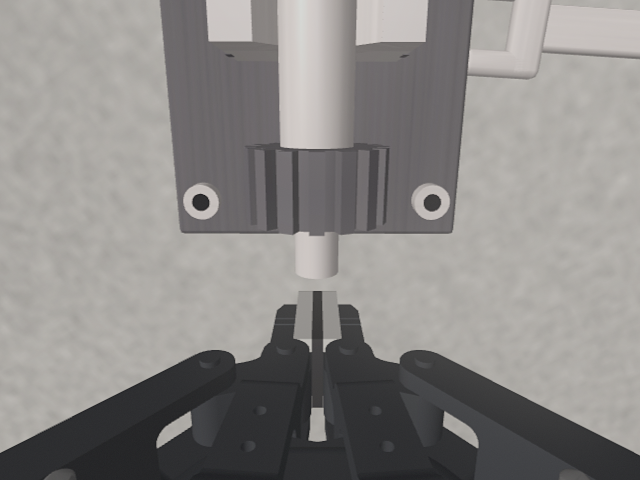

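The fingers line up with the stub (316 against 318 px), with a gap of roughly 5 mm. I'll push in small steps and watch the force.

```bash
python3 -m crank '[[2,0,0,0,0],[4,0,0,0,0],[6,0,0,0,0],[8,0,0,0,0],[9,0,0,0,0]]' >/dev/null; python3 -c "
from h import *
st()"; python3 -m crank '[[1,0,0,0,0],[2,0,0,0,0],[3,0,0,0,0],[4,0,0,0,0],[5,0,0,0,0]]' >/dev/null; python3 -c "
from h import *
st()"
```

```text
5.2 p [ 0.5172 -0.0443  0.1179] rpy [-1.800e+02  1.000e-02  5.943e+01] F [-0.28 -0.4   0.66] M [0.004 0.031 0.005] j [ 0.23  0.43 -0.48  0.   -0.66  2.38] gap 0.0001 g 0.0
5.83 p [ 0.5185 -0.0414  0.1177] rpy [-179.89    0.19   59.39] F [-0.93 -6.71  0.59] M [-1.998  0.261 -0.027] j [ 0.23  0.43 -0.48  0.   -0.67  2.37] gap -0.0002 g 3.3
```

```bash
for i in 1 2; do python3 -m crank '[[1,0,0,0,0],[2,0,0,0,0],[3,0,0,0,0],[4,0,0,0,0],[5,0,0,0,0]]' >/dev/null; python3 -c "
from h import *
st()"; done
```

```text
6.45 p [ 0.521  -0.0372  0.1177] rpy [-179.88    0.19   59.39] F [-1.28 -8.56  0.59] M [-2.019  0.274 -0.039] j [ 0.24  0.43 -0.47  0.   -0.67  2.37] gap 0.0 g 3.4
7.08 p [ 0.5236 -0.0329  0.1177] rpy [-179.89    0.2    59.39] F [-1.43 -7.51  0.44] M [-2.131  0.293 -0.065] j [ 0.25  0.43 -0.46  0.   -0.68  2.36] gap 0.0 g 3.5
```

```bash
for i in 1 2; do python3 -m crank '[[0.6,0,0,0,0],[1.2,0,0,0,0],[1.8,0,0,0,0],[2.4,0,0,0,0],[3,0,0,0,0]]' >/dev/null; python3 -c "
from h import *
st()"; done
```

```text
7.7 p [ 0.5251 -0.0304  0.1178] rpy [-179.89    0.2    59.39] F [-0.59 -7.39  1.41] M [-2.213  0.282 -0.073] j [ 0.25  0.44 -0.46  0.   -0.68  2.35] gap 0.0002 g 3.6
8.32 p [ 0.5267 -0.0279  0.1178] rpy [-179.9     0.21   59.39] F [-1.36 -7.39  2.04] M [-2.404  0.243 -0.052] j [ 0.26  0.44 -0.46  0.   -0.68  2.35] gap -0.0001 g 4.1
```

```bash
for i in 1 2; do python3 -m crank '[[0.6,0,0,0,0],[1.2,0,0,0,0],[1.8,0,0,0,0],[2.4,0,0,0,0],[3,0,0,0,0]]' >/dev/null; python3 -c "
from h import *
st()"; done
```

```text
8.95 p [ 0.5268 -0.0275  0.1178] rpy [-179.77    0.49   59.37] F [ -2.66 -19.64   4.57] M [-5.366  0.571 -0.086] j [ 0.26  0.44 -0.46  0.01 -0.68  2.35] gap -0.0001 g 8.7
9.57 p [ 0.527  -0.0271  0.1178] rpy [-179.66    0.76   59.33] F [ -3.22 -28.34   5.64] M [-8.14   0.804 -0.102] j [ 0.26  0.44 -0.45  0.01 -0.69  2.34] gap -0.0 g 13.1
```

The force jumped to 28 N with no more travel, so the shaft is home. I'll back off, rise, open the gripper and look at the knob from two places.

```bash
python3 -m crank '[[-6,0,0,0,0],[-14,0,0,0,0],[-24,0,0,0,0],[-30,0,-30,0,0],[-30,0,-80,0,0]]' >/dev/null; python3 -c "
from h import *
st()
f=np.array([np.cos(np.radians(59.4)),np.sin(np.radians(59.4))])
to(*(np.array([.618,.1267])-.06*f),.28,59.4)"
```

```text
10.2 p [ 0.5143 -0.0471  0.1972] rpy [-1.7977e+02  1.7000e-01  5.9420e+01] F [ 1.39 -0.13  0.72] M [ 0.013 -0.127 -0.028] j [ 0.22  0.31 -0.4  -0.   -0.86  2.39] gap -0.0001 g 0.0
shift [142.2   0.5 -83.3] turn 0.02
```

```bash
python3 -m crank '[[0,0,-50,0,0.5],[40,0,-82,0,1],[80,0,-82,0,1],[110,0,-82,0,1],[142,0,-82,0,1]]' >/dev/null; python3 -m crank '[[0,0,0,0,1],[0,0,0,0,1],[0,0,0,0,1],[0,0,0,0,1],[0,0,0,0,1]]' >/dev/null; python3 -c "
from h import *
st();save('wrist','w3')"
```

```text
11.45 p [0.5877 0.0749 0.2801] rpy [ 1.7999e+02 -1.0000e-02  5.9400e+01] F [0.06 0.04 0.51] M [-0.015  0.033  0.013] j [ 0.4   0.35 -0.11  0.   -1.11  2.21] gap 0.0857 g 0.0
```

View pics/w3.png

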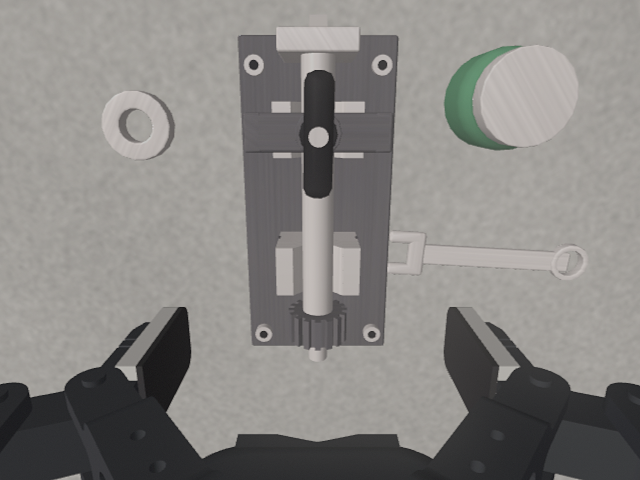

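The wrist view shows the shaft end against the stop (around 318,52). The knob dot is at (318,137), and the bar runs from (320,72) to (317,196).

```bash
python3 - <<'E'
from h import *
np.set_printoptions(precision=4,suppress=True)
print(tri([('w3',318,137),T(161,98),S(632,70)]),tri([('w3',318,137),S(632,70)]),tri([('w3',318,137),T(161,98)]))
a=plane('w3',320,71,.150);b=plane('w3',317,197,.150);c=plane('w3',318,137,.1505)
print(a,b,(a+b)/2,np.linalg.norm(a-b),np.degrees(np.arctan2(*(a-b)[[1,0]])),c)
to(c[0],c[1],.240,np.degrees(np.arctan2(*(a-b)[[1,0]])))
E
```

```text
(array([0.6177, 0.1265, 0.1512]), array([0.])) (array([0.6173, 0.1264, 0.1512]), array([0.])) (array([0.6175, 0.1267, 0.1548]), array([0.]))
[0.6324 0.15   0.15  ] [0.6029 0.1028 0.15  ] [0.6176 0.1264 0.15  ] 0.0557269378293733 58.027541622533654 [0.6173 0.1263 0.1505]
shift [59.3 -0.6 40.1] turn 1.37
```

```bash
python3 -m crank '[[30,0,0,1.4,1],[59,-0.5,20,1.4,1],[59,-0.5,40,1.4,1],[59,-0.5,62,1.4,1],[59,-0.5,82,1.4,1]]' >/dev/null;  python3 -m crank '[[0,0,0,0,1],[0,0,0,0,0.6],[0,0,0,0,0.5],[0,0,0,0,0.45],[0,0,0,0,0.45]]' 40 >/dev/null; python3 -c "
from h import *
st();to(.6175,.1265,.198,58.03);save('wrist','w4')"
```

```text
12.75 p [0.6175 0.1264 0.1984] rpy [ 1.7998e+02 -4.0000e-02  5.8030e+01] F [0.5  0.42 0.43] M [-0.    -0.008  0.011] j [ 0.46  0.48 -0.12  0.   -0.97  2.13] gap 0.0383 g 0.0
shift [ 0.1 -0.   0.4] turn -0.0
```

View pics/w4.png

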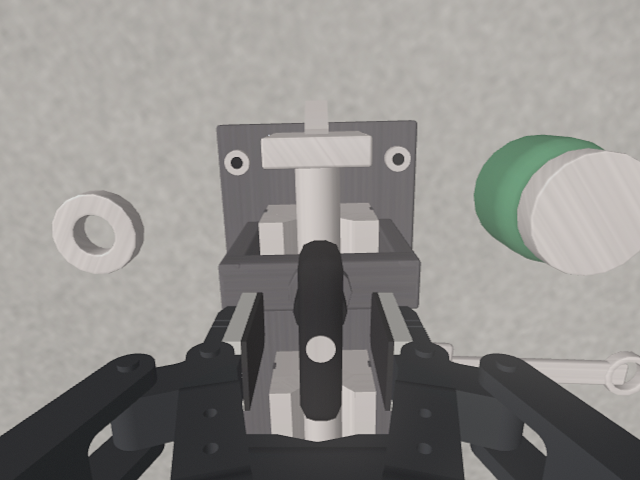

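The bar's centreline is at about 320 px and the middle of the fingers at about 317.5 px, so I'll shift +0.7 mm in tool y and close.

```bash
python3 -m crank '[[0,0.7,0,0,0.45],[0,0.7,0,0,0],[0,0.7,0,0,0],[0,0.7,0,0,0],[0,0.7,0,0,0]]' 60 >/dev/null; python3 -m crank '[[0,0,0,0,0],[0,0,0,0,0],[0,0,0,0,0],[0,0,0,0,0],[0,0,0,0,0]]' 60 >/dev/null; python3 -c "
from h import *
st()"
```

```text
14.05 p [0.6184 0.126  0.1985] rpy [ 1.7994e+02 -4.0000e-02  5.8040e+01] F [ 0.73 -1.09  5.82] M [-0.476 -0.05   0.002] j [ 0.46  0.48 -0.12  0.   -0.97  2.13] gap 0.0129 g 66.4
```

```bash
python3 -m crank '[[0,0,0.1,9,0],[0,0,0.2,18,0],[0,0,0.3,27,0],[0,0,0.4,36,0],[0,0,0.4,36,0]]' >/dev/null; python3 -c "
from h import *
st()"; for i in 1 2; do python3 -m crank '[[0,0,0,2,0],[0,0,0,4,0],[0,0,0.1,6,0],[0,0,0.1,8,0],[0,0,0.1,10,0]]' >/dev/null; python3 -c "
from h import *
st()"; done
```

```text
14.68 p [0.6182 0.1262 0.1981] rpy [ 1.7999e+02 -5.0000e-02  2.1990e+01] F [ 0.25 -0.79  6.59] M [-0.265  0.121 -0.014] j [ 0.46  0.48 -0.12  0.   -0.97  1.5 ] gap 0.013 g 66.4
15.3 p [0.6181 0.1262 0.198 ] rpy [-1.7999e+02 -5.0000e-02  1.1980e+01] F [-0.54 -0.64  6.28] M [-0.144  0.164  0.076] j [ 0.46  0.48 -0.12  0.   -0.97  1.32] gap 0.0129 g 66.5
15.93 p [0.6181 0.1263 0.1979] rpy [-1.7998e+02 -5.0000e-02  1.9900e+00] F [-1.15 -0.51  5.41] M [-0.164  0.124  0.027] j [ 0.46  0.48 -0.12 -0.   -0.97  1.15] gap 0.013 g 66.5
```

```bash
for i in 1 2 3; do python3 -m crank '[[0,0,0,2,0],[0,0,0,4,0],[0,0,0.1,6,0],[0,0,0.1,8,0],[0,0,0.1,10,0]]' >/dev/null; python3 -c "
from h import *
st()"; done
```

```text
16.55 p [0.6181 0.1264 0.1978] rpy [-1.7996e+02 -4.0000e-02 -8.0100e+00] F [-0.82  0.11  5.02] M [0.007 0.186 0.057] j [ 0.46  0.48 -0.12 -0.   -0.97  0.97] gap 0.0131 g 66.5
17.18 p [0.6181 0.1264 0.1977] rpy [-1.7995e+02 -4.0000e-02 -1.8010e+01] F [0.15 0.56 5.71] M [0.045 0.199 0.052] j [ 0.46  0.48 -0.12 -0.   -0.97  0.8 ] gap 0.0124 g 66.4
17.8 p [0.6182 0.1265 0.1976] rpy [-1.7994e+02 -3.0000e-02 -2.8010e+01] F [-0.2   0.25  5.83] M [0.091 0.192 0.067] j [ 0.46  0.48 -0.12 -0.   -0.97  0.62] gap 0.0131 g 66.4
```

```bash
for i in 1 2 3; do python3 -m crank '[[0,0,0,2,0],[0,0,0,4,0],[0,0,0.1,6,0],[0,0,0.1,8,0],[0,0,0.1,10,0]]' >/dev/null; python3 -c "
from h import *
st()"; done
```

```text
18.43 p [0.6182 0.1266 0.1975] rpy [-1.7992e+02 -2.0000e-02 -3.8010e+01] F [-1.25  0.78  4.73] M [0.085 0.207 0.082] j [ 0.46  0.48 -0.12 -0.   -0.97  0.45] gap 0.0129 g 66.4
19.05 p [0.6182 0.1266 0.1973] rpy [-179.91   -0.    -48.01] F [-0.48 -0.03  5.39] M [ 0.187  0.168 -0.042] j [ 0.46  0.48 -0.12 -0.   -0.97  0.28] gap 0.0127 g 66.4
19.68 p [0.6183 0.1267 0.1973] rpy [-1.799e+02  1.000e-02 -5.800e+01] F [-0.7   0.92  5.29] M [0.277 0.055 0.032] j [ 0.46  0.48 -0.12 -0.   -0.97  0.1 ] gap 0.0133 g 66.4
```

```bash
for i in 1 2 3; do python3 -m crank '[[0,0,0,2,0],[0,0,0,4,0],[0,0,0.1,6,0],[0,0,0.1,8,0],[0,0,0.1,10,0]]' >/dev/null; python3 -c "
from h import *
st()"; done
```

```text
20.3 p [0.6183 0.1267 0.1972] rpy [-1.7989e+02  3.0000e-02 -6.8020e+01] F [-0.15  0.76  5.29] M [0.324 0.074 0.083] j [ 0.46  0.48 -0.12 -0.   -0.97 -0.07] gap 0.0128 g 66.4
20.93 p [0.6184 0.1267 0.1971] rpy [-1.7989e+02  5.0000e-02 -7.8010e+01] F [-0.28  1.34  5.98] M [0.308 0.066 0.076] j [ 0.46  0.48 -0.12 -0.   -0.97 -0.25] gap 0.0127 g 66.4
21.55 p [0.6185 0.1267 0.1971] rpy [-1.7988e+02  7.0000e-02 -8.8010e+01] F [-0.18  0.35  5.24] M [0.351 0.023 0.049] j [ 0.46  0.48 -0.12 -0.   -0.97 -0.42] gap 0.0131 g 66.4
```

```bash
for i in 1 2 3; do python3 -m crank '[[0,0,0,2,0],[0,0,0,4,0],[0,0,0.1,6,0],[0,0,0.1,8,0],[0,0,0.1,10,0]]' >/dev/null; python3 -c "
from h import *
st()"; done
```

```text
22.18 p [0.6186 0.1268 0.197 ] rpy [-1.7988e+02  8.0000e-02 -9.7940e+01] F [0.24 1.35 5.49] M [0.283 0.015 0.316] j [ 0.46  0.48 -0.12  0.   -0.97 -0.6 ] gap 0.0128 g 66.6
22.8 p [0.6186 0.1268 0.197 ] rpy [-1.7989e+02  1.0000e-01 -1.0793e+02] F [0.8  0.63 4.58] M [ 0.254 -0.021  0.42 ] j [ 0.46  0.48 -0.12  0.   -0.97 -0.77] gap 0.0129 g 66.6
23.43 p [0.6187 0.1268 0.1969] rpy [-1.7989e+02  1.2000e-01 -1.1792e+02] F [1.42 1.43 4.76] M [ 0.249 -0.073  0.375] j [ 0.46  0.48 -0.12  0.   -0.97 -0.95] gap 0.0126 g 66.7
```

Torque jumped from about 0.05 to 0.35 N m between yaw -88° and -98°, so I put the bite at about -94.5°. The final angle is then about -140°, which is 22° more.

```bash
for i in 1 2; do python3 -m crank '[[0,0,0,2.2,0],[0,0,0,4.4,0],[0,0,0.1,6.6,0],[0,0,0.1,8.8,0],[0,0,0.1,11,0]]' >/dev/null; python3 -c "
from h import *
st()"; done
python3 -c "
from h import *
m=[]
for i in range(6): bot.snapshot('side'); m.append(bot.read_state()['ft_torque'][2])
print(np.round(m,3));st()"
```

```text
24.05 p [0.6188 0.1267 0.1969] rpy [-1.7991e+02  1.4000e-01 -1.2892e+02] F [-0.79  0.8   5.6 ] M [ 0.132 -0.077  0.418] j [ 0.46  0.48 -0.12  0.   -0.97 -1.14] gap 0.0127 g 66.7
24.68 p [0.6188 0.1267 0.1969] rpy [-1.7992e+02  1.6000e-01 -1.3990e+02] F [-0.27 -0.43  6.09] M [ 0.05  -0.129  0.455] j [ 0.46  0.48 -0.12  0.   -0.97 -1.33] gap 0.0129 g 66.8
[0.511 0.432 0.449 0.417 0.493 0.442]
24.98 p [0.6189 0.1267 0.1969] rpy [-1.7993e+02  1.6000e-01 -1.3984e+02] F [0.73 0.99 5.82] M [ 0.108 -0.121  0.442] j [ 0.46  0.48 -0.12  0.   -0.97 -1.33] gap 0.0128 g 66.8
```

```bash
python3 -m crank '[[0,0,0,0,0.6],[0,0,0,0,1],[0,0,0,0,1],[0,0,0,0,1],[0,0,0,0,1]]' >/dev/null; python3 -c "
from h import *
st()"; python3 -m crank '[[0,0,-20,0,1],[0,0,-50,0,1],[-30,0,-82,0,1],[-60,0,-82,0,1],[-60,0,-82,0,1]]' >/dev/null; python3 -c "
from h import *
st();save('wrist','w5')"
```

```text
25.6 p [0.6179 0.1259 0.1957] rpy [ 1.7999e+02 -2.0000e-02 -1.3998e+02] F [-0.05 -0.27 -0.3 ] M [ 0.018  0.006 -0.025] j [ 0.46  0.48 -0.12 -0.   -0.97 -1.33] gap 0.0851 g 0.0
26.23 p [0.6647 0.1657 0.2774] rpy [ 1.7998e+02  2.0000e-02 -1.3994e+02] F [-1.06  1.12 -0.35] M [0.001 0.067 0.063] j [ 0.48  0.5   0.13 -0.   -1.2  -1.35] gap 0.0858 g 0.0
```

View pics/w5.png

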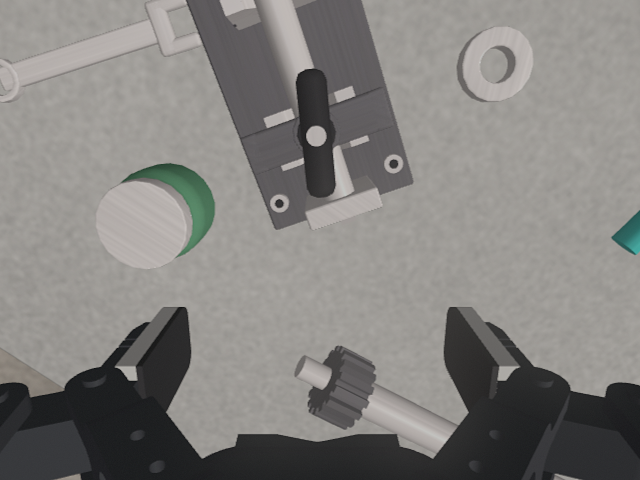

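The bar now runs from (311,70) to (322,197), slightly tilted against the tool, and the shaft end still meets the stop at about (345,195). I'll measure the bar's true rotation.

```bash
python3 - <<'E'
from h import *
for n,(x0,y0,x1,y1),z in(('w3',(280,55,360,210),.150),('w5',(280,55,360,210),.148)):
    f=np.load(f'pics/{n}.npz')['f'][y0:y1,x0:x1].max(2)
    m=(f<52).astype(np.uint8); k,l,s,c=cv2.connectedComponentsWithStats(m); i=1+s[1:,4].argmax()
    ys,xs=np.where(l==i); W=np.array([plane(n,x+x0,y+y0,z)[:2] for x,y in zip(xs,ys)])
    vx,vy,cx,cy=cv2.fitLine(W.astype(np.float32),cv2.DIST_L2,0,1e-6,1e-6).ravel()
    print(n,s[i],np.degrees(np.arctan2(vy,vx))%180,cx,cy)
E
```

```text
w3 [  20   15   37  128 2070] 56.279934 0.61716205 0.12374988
w5 [  16   14   38  128 2144] 41.2907 0.614108 0.12106353
```

The knob turned about 195° against 198° of tool turn, so there was only about 3° of slack. I'll take one last look at both ends of the shaft.

```bash
python3 -m crank '[[0,30,-20,5,1],[40,80,-60,10,1],[80,130,-90,15,1],[110,150,-90,20,1],[110,150,-90,20,1]]'; python3 -c "
from h import *
st();save('wrist','w6')"
```

```text
time_s: 26.9
tool_pos: [0.4799, 0.2076, 0.3699]
orientation: [3.14, 0.002, -2.79]
contact_force: [1.0, 0.1, 0.4]
finger_gap: 0.0854
gripper_force: 0.0
26.9 p [0.4799 0.2076 0.3699] rpy [ 1.7993e+02  1.3000e-01 -1.5985e+02] F [1.04 0.07 0.36] M [ 0.043 -0.076  0.023] j [ 0.72  0.17 -0.13 -0.   -1.27 -1.94] gap 0.0854 g 0.0
```

View pics/w6.png

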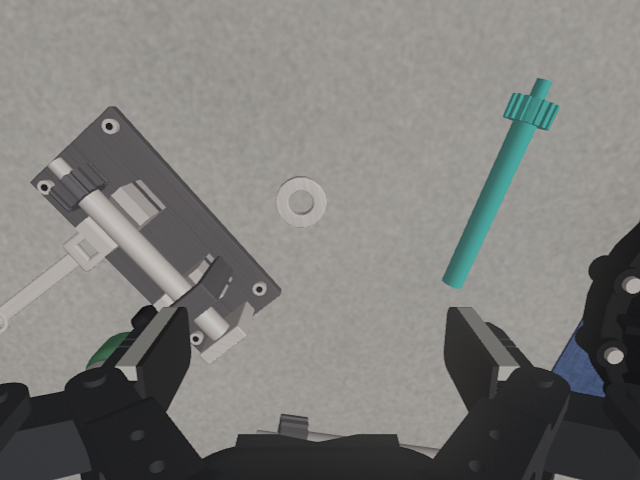

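The view shows the shaft end meeting the stop at about (225,330) with no gap. The stub end is at (57,163), and the bearing, spanner and tin have not moved. I'll hand the job in.

```bash
python3 -c "
from h import *
print(proj('w6',[.531,-.0188,.0576]))
print(bot.close_job())"
```

```text
[ 54.68700503 162.07445202]
the job is handed in; nothing more can be done
None
```

I pushed the shaft home against the stop, tightened the knob about 45° past the bite (bite angle known to about ±5°), let go, left the bystanders in place as far as the pictures show, and handed the job in at about 27 s.

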